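# Index the dish carriage into the green notch

## Task

Bring the culture dish to its station: hold the red release bar up while sliding the carriage along the rail, and let go so that its tooth drops fully into the notch nearest the green clip, which stands only roughly there, so feel for it with a light push. With the bar down, pull the carriage steadily along the rail for a moment with about 10 N (never over 25 N) to prove it is caught. Keep the dish in its nest and leave the things around the rail alone.

Things in the scene. Friction and masses are not known exactly. Their poses are not given: they have to be found in the camera images.
- rail: Fixed slide rail on a grey base plate, 150 x 400 x 8 mm. Origin on its underside (worktop), z up, y along the rail, x across it. The carriage travels from home towards -y. On the robot's side lies a steel strip with notches open to the top (16 mm wide, centre line at x = -42 mm, top at z = 34 mm); the home notch is in a black block at y = +60 mm.
- carriage (a joint): Travel of the aluminium carriage (0.6 kg, friction 2 N) in m: 0 at home, where it starts caught; grows towards -y of the rail; end stop 0.172. The strip's four notches lie at about 0.050, 0.084, 0.118, 0.152, all shifted together by an unknown amount up to 6 mm (the strip is clamped by hand). Each notch is 9.5 mm long, with flat lands between.
- bar (a joint): Height of the red release bar above its lowest position, m, 0 to 0.018 (stop). A spring pushes it down with 6 N at the bottom, 9 N at the top; damped, it falls at about 0.2 m/s. 0: tooth fully in a notch (8 mm deep). About 0.008: tooth rests on a land, not caught. Above 0.010: tooth clear of the lands.
- bar_grip (a point): Centre of the release bar's red crossbar: 14 x 14 mm, rounded, 108 mm long across the rail; 110 mm above the worktop when down. An upright 48 mm either side of this point carries it; below it 40 mm are free down to the carriage deck (z = 62 mm). Axes parallel to the rail's. Moves along the rail with the carriage and straight up and down with the bar.
- tooth: Orange locking tooth at the foot of the bar's front upright, 12 x 6 x 16 mm (6 mm along the rail), origin at the centre of its underside; level with bar_grip along the rail.
- green_mark (a point): Top of the green clip (16 x 10 x 34 mm, fixed to the front edge of the base plate) that marks the wanted notch: the second, third or fourth of the strip. The clip stands within 8 mm of that notch's middle, measured along the rail. Axes parallel to the rail's.
- yellow_mark (a point): Top of the yellow clip, same shape, marks another notch.
- white_mark (a point): Top of the white clip, same shape, marks another notch.
- dish: Closed clear culture dish, loose, 91 mm across, about 15 mm high, origin at the centre of its underside; lies in the carriage's nest.
- nest (a point): Centre of the floor of the square white nest (94 mm inside, walls 7 mm above its floor) on the carriage, 80 mm behind the release bar (towards home).
- cup_red: Sample cup with red lid, 55 mm across, 58 mm high, loose bystander; origin at the centre of its underside.
- cup_yellow: Sample cup with yellow lid, 55 mm across, 58 mm high, loose bystander; origin at the centre of its underside.
- dropper: Dropper bottle, 29 mm across, 79 mm high, loose bystander; origin at the centre of its underside.
Not all that is in view belongs to the job. Leave any purple look-alike of the dish alone.

How it is judged (in metres and radians):
On the way, in this order (a step that is already met when the one before it is completed fails the run):
1. the carriage is carried along the rail with the release bar held up (above 9 mm) (value of joint bar above 0.009 m and value of joint carriage above 0.02 m), for 0.1 s.
2. the bar is fully down (under 2 mm) in the notch nearest the green clip and the tooth is loaded by a pull along the rail (over 4 N) (value of joint bar below 0.002 m and y of bar_grip in the frame of green_mark between -0.012 and 0.012 m and contact force between tooth and anything else above 4 N), for 0.1 s.
At the end, for the whole second after the job is handed in: The carriage stands still, caught in the notch nearest the green clip: bar within 2 mm of its lowest position and within 12 mm of the green clip along the rail; the dish lies flat in its nest (within 8 mm of its centre) (value of joint bar below 0.002 m and y of bar_grip in the frame of green_mark between -0.012 and 0.012 m and velocity of joint carriage between -0.005 and 0.005 m/s and distance between dish and nest below 0.008 m and angle between dish's own z axis and vertical below 0.1 rad); the robot touches nothing.
It fails at once if the tooth is forced: more than 30 N on it (contact force between tooth and anything else above 30 N).
It fails at once if a bystander is moved by more than 15 mm (distance of any of cup_red, cup_yellow, dropper from where it was at the start of the episode above 0.015 m).
It fails at once if the dish leaves its nest (distance between dish and nest above 0.03 m).
It also fails if it takes over 42 s, if anything falls off the work surface, if the arm or the gripper's body presses on something with over 40 N, if the wrist force passes 120 N, or if a joint passes its speed limit or range.

## Robot

A 6-joint arm with a two-finger parallel gripper is mounted at the origin on a cart in front of the work surface, level with it; the furniture and walls round the work are solid. World frame = base frame: x ahead of the robot, y to its left, z up, the work surface at z = 0. Lengths are in mm, angles in rad, forces in N, time in s.
With the tool pointing down it reaches from about 400 to 925 mm from the base axis. Payload 12.5 kg.
Tool frame: the origin (TCP) lies midway between the tips of the shut fingers; the grasp point (between the pads) lies 19 mm behind it; z points along the fingers, y is the line along which they close (so a half turn about z gives the same grasp; the last joint's range is limited). The gripper opens to 95 mm and grips with 3 to 60 N. Pads are 20 mm wide; open, the fingers measure 119 mm over their backs; the gripper's body (75 mm by 180 mm) begins 59 mm behind the grasp point.
Start: joints at [-1.254, 0.491, 1.559, -0, 1.092, -0.106], TCP at [256.471, -569.973, 214.661] pointing down, gripper open.
Joint ranges: [-3.1, 3.1], [-0.84, 2.19], [0.05, 2.79], [-1.13, 4.28], [0.06, 2.93], [-2.69, 2.69]. Speed limits (rad/s): [2.22, 2.22, 2.79, 3.14, 3.14, 3.14].

## Interface

Orientations are given as [roll, pitch, yaw] about the fixed x, y, z axes, in that order (R = Rz(yaw) Ry(pitch) Rx(roll)).
In Python, from cell import state, viewer, env, models gives the robot as it stands. The module is installed in compiled form; this text tells all that it offers.
- The arm moves only by the tool arm_command, never from a script. Its argument "rows" is a list of rows, each a list of 2 entries, a list of its own where there are three numbers: the shift along the tool's x, y, z normalised to -1 to 1, where 1 is 0.25 m, then the turn about the tool's z normalised to -1 to 1, where 1 is pi rad. A call has exactly 5 rows; each row shifts and turns the commanded pose from where the row before left it, along the tool's axes as they then stand; what a row does not reach is not made up. A row lasts 1/10 s, in which the tool goes at most 50 mm and 8.59 degrees, less where a joint would pass 70% of its speed; a pose out of reach is approached as far as the arm can. A call with a number of a shift or a turn outside -1 to 1 is refused whole. A call with a gripper value outside its range is refused whole. "claw" is the opening, from 0 (shut) to 1 (fully open), set as the call begins (left out, the last holds). The fingers move at their own pace and stop on an object; the grip force is fixed at half the most. Time passes only in rows, so rows that do not move let the fingers close, or fill a call up. It gives the time, the measured TCP pose, the force, the opening and the grip force at its end, in the units of the state.
- state(): the state, without advancing time (a new reading comes with each control period).
- viewer.read_camera(name): name is "side" or "top" or "wrist"; returns (picture, depth): 420x560x3 uint8, red, green, blue; 420x560 float32, mm along the optical axis (not along the pixel's ray), 0 where there is no reading.
- viewer.get_calibration(name): a dict with "camera_matrix" (3x3 intrinsics, pixels), "world_to_cam" (4x4, takes a point from world to camera coordinates). Camera axes: x right, y up, looking along -z (the intrinsics and any distortion apply to the point x, -y, -z); pixel columns grow to the right and rows downward; lengths in mm; the calibration is good to about 2 mm. A picture is of the moment at which its call begins: read the wrist's pose just before it. get_calibration takes no time and is no camera call; for the wrist camera it gives the pose at the moment of the call.
- env.job_done(): hands the job in; it is judged then, once.
Trained networks look in the newest picture that a camera, given by its name, has taken for a name from the list of things; names that differ only in an ending like _2 or _b are one class to them, and where a whole thing is asked for, a point or a joint stands for the part that bears it (a point fixed in the world has none). Each returns a list of dicts, best first, with "confidence" (0 to 1); they miss things now and then, are a little off and sometimes report something else, mostly with a low value. They report only what shows in the picture. A call takes as long as a camera call. They do not tell look-alikes from the thing itself.
- models.search_frame(camera, label): "position" ([x, y, z] in mm, in world coordinates, good to about 4 mm: the middle of the surface that is visible of it).
- models.mark_of(camera, label): "position" ([x, y, z] in mm, in world coordinates, good to about 4 mm: a listed point, or the origin of a listed thing).
The state is a dict: "t": time; "joints": joint angles; "qvel": joint speeds; "tau": joint torques, N m; "eef_pos": TCP position; "tcp_rot": TCP orientation; "ft_force": force on the tool from outside, world axes, zero at the start; "moment": the same for the moment, N m; "opening": opening from 0.0 (shut) to 1.0 (fully open); "grip_force": force on a finger pad.
Only numpy, scipy, OpenCV 4.12 (cv2) and the standard library are available. Lean on these libraries where they do the work, as an engineer would, in place of code of your own. Each camera call takes 0.05 s, during which the arm holds its last target. There are 200 camera calls.

## Working session

There is one attempt and no reset: what is moved stays moved. The work goes in short steps, Python scripts to look and compute and a tool call to move; the robot and the scene stay as the last step left them, time stands still between calls to the robot, and variables do not carry over. Pictures are saved under pics/ and viewed, at most 10 in all, crops included, and the job is handed in when it is done.

Besides the shell and the picture viewer there is one more tool, called as a command line: name --argument value ..., lists and objects as JSON in quotes. arm_command: Moves the arm, as the interface text tells. Scaled input: -1 to 1 covers 0.25 m each way for a shift and pi rad each way for a turn. Its arguments: {"type":"object","properties":{"rows":{"type":"array","items":{"type":"array"}},"claw":{"type":"number"}},"required":["rows"]}

```bash
mkdir -p pics; python3 - <<'E'
from cell import state, viewer, env, models
import cv2,numpy as np
s=state();print(s)
for c in ["side","top"]:
    p,d=viewer.read_camera(c); cv2.imwrite(f"pics/{c}0.png",p[:,:,::-1])
    np.save(f"pics/{c}0d.npy",d)
    k=viewer.get_calibration(c);print(c,k)
    for l in ["rail","bar_grip","tooth","green_mark","yellow_mark","white_mark","dish","nest","cup_red","cup_yellow","dropper"]:
        print(l,[(np.round(r["position"]).tolist(),round(r["confidence"],2)) for r in models.mark_of(c,l)[:3]])
print(state()["t"])
E
```

```text
{'t': 0.0, 'joints': array([-1.25361047e+00,  4.91532141e-01,  1.55948556e+00,  1.13742319e-05,
        1.09173718e+00, -1.05569886e-01]), 'qvel': array([1.68540554e-03, 5.69543617e-06, 7.60884759e-05, 9.12883654e-04,
       1.00637570e-03, 3.00156872e-04]), 'tau': array([-8.35401261e-04, -6.12645006e+01, -2.58181000e+01,  6.91881753e-02,
        4.81610256e-02, -1.55003790e-04]), 'eef_pos': array([ 256.37698372, -569.69783645,  214.06636154]), 'tcp_rot': array([-3.14043796e+00, -1.32500142e-04,  4.22750422e-01]), 'ft_force': array([0.09497544, 0.47903165, 0.41315947]), 'moment': array([-0.00756826, -0.01673916, -0.02214581]), 'grip_force': 0.0, 'opening': 0.9982560272479449}
side {'camera_matrix': array([[531.79426626,   0.        , 288.0964638 ],
       [  0.        , 531.79426626, 204.34818747],
       [  0.        ,   0.        ,   1.        ]]), 'world_to_cam': array([[ 9.97652666e-01, -6.81226032e-02,  6.96194035e-03,
        -5.76806501e+02],
       [ 3.59598571e-02,  6.07708326e-01,  7.93345750e-01,
        -4.83435482e+01],
       [-5.82756068e-02, -7.91233152e-01,  6.087315
[... 1007 characters left out ...]

        -5.76147706e+02],
       [-8.50795233e-02,  2.50262773e-02,  9.96059818e-01,
        -1.18097276e+03],
       [ 0.00000000e+00,  0.00000000e+00,  0.00000000e+00,
         1.00000000e+00]])}
rail [([488.0, -11.0, 2.0], 0.64), ([415.0, -50.0, 34.0], 0.19)]
bar_grip [([484.0, 45.0, 111.0], 0.8), ([418.0, -52.0, 35.0], 0.7)]
tooth []
green_mark []
yellow_mark [([424.0, -113.0, 36.0], 0.54)]
white_mark [([420.0, -80.0, 37.0], 0.45)]
dish [([726.0, 153.0, -3.0], 0.6), ([492.0, 123.0, 65.0], 0.57)]
nest []
cup_red [([458.0, -323.0, -1.0], 0.59), ([482.0, 46.0, 109.0], 0.21)]
cup_yellow [([551.0, -308.0, -0.0], 0.62), ([481.0, 45.0, 109.0], 0.23)]
dropper [([668.0, -114.0, -0.0], 0.58)]
1.2
```

View pics/side0.png

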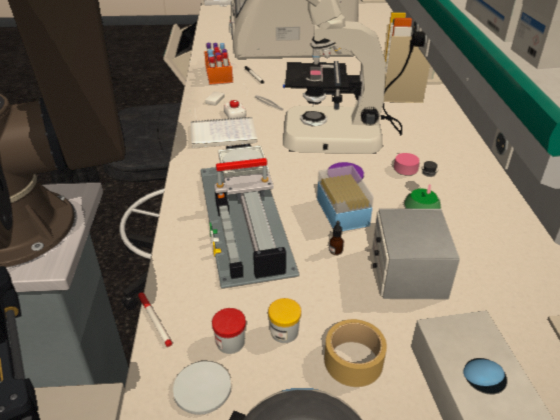

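View pics/top0.png

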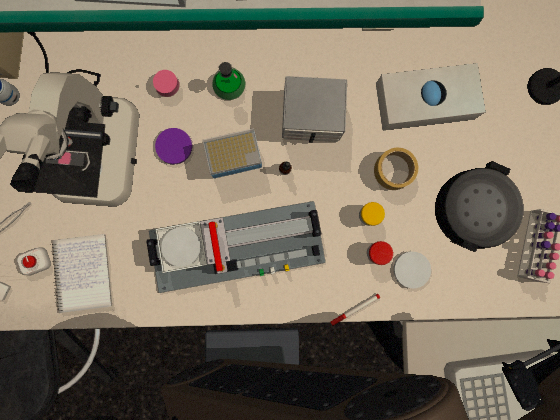

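The side view shows the rail with its red crossbar at (242,164) and the carriage at the far end. The green, white and yellow clips are at about (214,230), (215,240) and (217,252). In the top view the crossbar is at (215,246), and the clips are at (261,272), (272,270) and (287,267).

Look-alikes for the dish: nest dish at (180,246), purple lid at (174,146), empty lid at (411,270). Look-alikes for the green clip: white and yellow clips, green bottle at (228,82). I choose the crossbar at (215,246) and the clip at (261,272).

```bash
cat > h.py <<'E'
from cell import state, viewer, env, models
import cv2,numpy as np
def world(c,us,vs,d,k=None):
    k=k or viewer.get_calibration(c);K=k["camera_matrix"];z=d[vs,us]
    pc=np.stack([(us-K[0,2])/K[0,0]*z,-(vs-K[1,2])/K[1,1]*z,-z,np.ones_like(z)])
    return (np.linalg.inv(k["world_to_cam"])@pc)[:3].T
def colour(p,lo,hi):
    return cv2.inRange(cv2.cvtColor(np.ascontiguousarray(p),cv2.COLOR_RGB2HSV),np.array(lo),np.array(hi))>0
E
python3 - <<'E'
from h import *
for c in ["side","top"]:
    p=cv2.imread(f"pics/{c}0.png")[:,:,::-1];d=np.load(f"pics/{c}0d.npy")
    vs,us=np.mgrid[0:420,0:560];W=world(c,us.ravel(),vs.ravel(),d).reshape(420,560,3)
    def box(m,x0,x1,y0,y1,z0,z1):
        return m&(W[...,0]>x0)&(W[...,0]<x1)&(W[...,1]>y0)&(W[...,1]<y1)&(W[...,2]>z0)&(W[...,2]<z1)
    red=(colour(p,(0,130,80),(10,255,255))|colour(p,(170,130,80),(180,255,255)))
    m=box(red,400,560,0,90,98,130);P=W[m]
    l=cv2.fitLine(P[:,:2].astype(np.float32),cv2.DIST_HUBER,0,.01,.01).ravel()
    print(c,"bar",m.sum(),P.mean(0).round(1),P.min(0).round(),P.max(0).round(),np.degrees(np.arctan2(l[1],l[0])))
    for n,lo,hi in [("green",(40,80,40),(90,255,255)),("yellow",(20,120,100),(35,255,255)),("white",(0,0,170),(180,50,255))]:
        m=box(colour(p,lo,hi),395,445,-140,-30,12,50);P=W[m]
        if len(P): print(n,m.sum(),np.median(P,0).round(1),P.min(0).round(),P.max(0).round())
    # plate: fit rect of pixels 4..14 mm high
    m=box(np.ones((420,560),bool),380,600,-230,220,5,130)
    r=cv2.minAreaRect(W[m][:,:2].astype(np.float32));print("plate",r)
p=cv2.imread("pics/top0.png");cv2.imwrite("pics/crop.png",cv2.resize(p[195:300,140:335],None,fx=4,fy=4,interpolation=2))
E
```

```text
side bar 391 [482.1  41.8 112.8] [430.  29. 102.] [534.  60. 120.] 8.914394
green 28 [420.2 -55.9  19.6] [415. -75.  12.] [426. -46.  35.]
yellow 41 [ 427.2 -114.8   15.5] [ 423. -119.   12.] [ 439. -107.   37.]
white 27 [421.9 -80.9  15.5] [417. -85.  12.] [431. -74.  36.]
plate ((498.2250671386719, 5.9542694091796875), (184.89166259765625, 402.38165283203125), 8.165367126464844)
top bar 321 [486.   44.2 117.3] [434.  30. 108.] [538.  58. 123.] 9.058338
green 24 [424.  -52.1  15.8] [418. -57.  13.] [431. -47.  40.]
yellow 27 [ 434.3 -111.1   16.2] [ 428. -117.   12.] [ 441. -106.   37.]
white 13 [426.  -79.8  20.8] [422. -82.  12.] [433. -75.  38.]
plate ((490.3398132324219, -5.7161712646484375), (219.1524200439453, 448.5693359375), 0.02216646820306778)
```

View pics/crop.png

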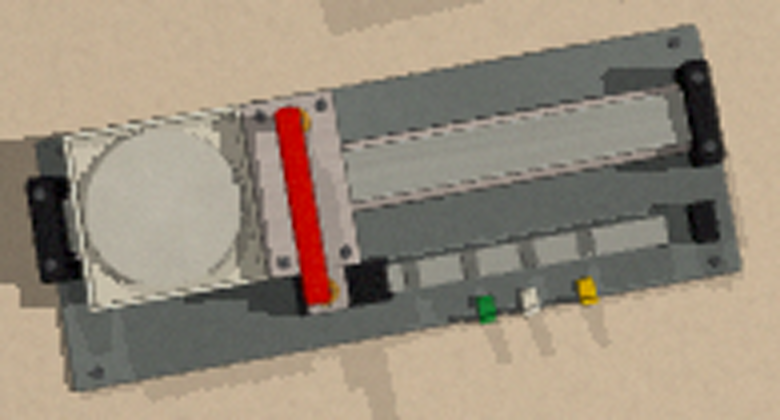

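The crop confirms the choice: red crossbar at (304,205), strip notches at about x = 410, 470, 527 and 585. The green clip at (486,308) is next to the second notch. The rail's yaw is about 9°, and the green notch is about 84 mm of travel away. I'm moving to above the bar now.

arm_command --rows '[[[0,0,0],0.0425],[[0,0,0],0.0425],[[0.092,-0.163,0],0],[[0.092,-0.163,0],0],[[0.092,-0.163,0],0]]' --claw 0.4

```text
t: 1.7
eef_pos: [305.8, -437.0, 214.5]
tcp_rot: [-3.142, -0.0, 0.155]
ft_force: [0.6, -0.9, 0.6]
opening: 0.638
grip_force: 0.0
```

arm_command --rows '[[[0.092,-0.163,0],0],[[0.092,-0.163,0],0],[[0.092,-0.163,0],0],[[0.092,-0.163,0],0],[[0.092,-0.163,0],0]]'

```text
t: 2.2
eef_pos: [388.0, -217.7, 214.9]
tcp_rot: [3.141, -0.001, 0.155]
ft_force: [-0.1, -0.9, -0.5]
opening: 0.4
grip_force: 0.0
```

arm_command --rows '[[[0.092,-0.163,0],0],[[0.092,-0.163,0],0],[[0.092,-0.163,0],0],[[0.092,-0.163,0],0],[[0,0,0],0]]'

```text
t: 2.7
eef_pos: [454.3, -39.9, 214.8]
tcp_rot: [-3.141, -0.001, 0.161]
ft_force: [-0.5, -0.5, -0.3]
opening: 0.401
grip_force: 0.0
```

```bash
python3 - <<'E'
from h import *
s=state();print(s["eef_pos"].round(1),s["tcp_rot"].round(4))
p,d=viewer.read_camera("wrist");k=viewer.get_calibration("wrist");np.save("pics/w1.npy",d)
cv2.imwrite("pics/w1.png",p[:,:,::-1]);import pickle;pickle.dump(k,open("pics/w1k","wb"))
for l in ["bar_grip","tooth","green_mark","yellow_mark","white_mark"]:
    print(l,[(np.round(r["position"],1).tolist(),round(r["confidence"],2)) for r in models.mark_of("wrist",l)[:3]])
vs,us=np.mgrid[0:420,0:560];W=world("wrist",us.ravel(),vs.ravel(),d,k).reshape(420,560,3)
red=(colour(p,(0,130,60),(10,255,255))|colour(p,(170,130,60),(180,255,255)))&(W[...,2]>95)&(W[...,2]<130)
P=W[red];
if len(P)>20: print("bar",len(P),P.mean(0),P.min(0),P.max(0),cv2.minAreaRect(P[:,:2].astype(np.float32)))
E
```

```text
[454.3 -39.9 214.8] [-3.1413e+00 -9.0000e-04  1.6110e-01]
bar_grip [([485.7, 45.3, 105.8], 0.7)]
tooth []
green_mark [([411.0, -49.8, 39.5], 0.47), ([461.7, -323.4, 0.8], 0.27)]
yellow_mark [([424.6, -112.9, 32.8], 0.5)]
white_mark [([421.3, -77.7, 33.0], 0.63)]
bar 2599 [487.70587275  43.56230606 116.50475251] [431.44631081  30.27269345 107.38296488] [536.05539507  57.49201244 119.04771556] ((483.4929504394531, 43.5735969543457), (105.44226837158203, 13.753312110900879), 9.086841583251953)
```

View pics/w1.png

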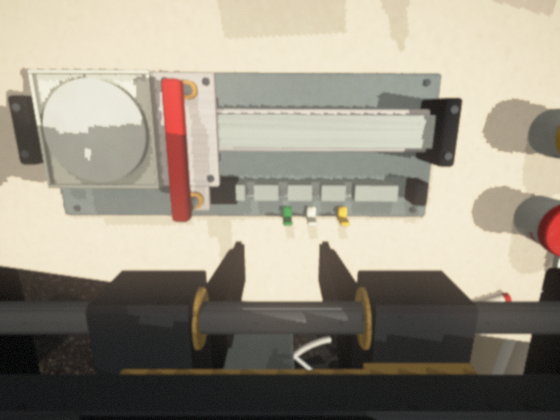

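The wrist view shows the crossbar at (176,150), strip gaps at about x = 249, 282, 316 and 349 on row 192, and the green clip at (287,215), next to the gap at 282. Next I'll measure how far each notch is from the bar along the rail.

```bash
python3 - <<'E'
from h import *;import pickle
p=cv2.imread("pics/w1.png")[:,:,::-1];d=np.load("pics/w1.npy");k=pickle.load(open("pics/w1k","rb"))
a=np.radians(9.07);ex=np.array([np.cos(a),np.sin(a)]);ed=np.array([np.sin(a),-np.cos(a)])
b=np.array([484,43.7])
K=k["camera_matrix"];Ti=np.linalg.inv(k["world_to_cam"])
def onplane(u,v,z):
    r=Ti[:3,:3]@np.array([(u-K[0,2])/K[0,0],-(v-K[1,2])/K[1,1],-1]);c=Ti[:3,3];return c+r*(z-c[2])/r[2]
g=cv2.cvtColor(p,cv2.COLOR_RGB2GRAY).astype(int)
row=g[187:198].mean(0)
for u in range(225,405):
    q=(onplane(u,192,34)[:2]-b);print(u,"%.0f s=%.1f x=%.1f"%(row[u],q@ed,q@ex),end=" | ")
print()
m=colour(p,(40,80,40),(90,255,255));m[:200]=0;m[230:]=0;m[:,:270]=0;m[:,300:]=0
v,u=np.where(m);q=onplane(u.mean(),v.min()+2,40);print("green",u.mean(),v.min(),v.max(),(q[:2]-b)@ed)
print("tcp rel",(state()["eef_pos"][:2]-b)@ex,(state()["eef_pos"][:2]-b)@ed)
E
```

```text
225 72 s=22.6 x=-49.2 | 226 72 s=23.7 x=-49.2 | 227 72 s=24.7 x=-49.2 | 228 73 s=25.7 x=-49.2 | 229 73 s=26.7 x=-49.2 | 230 74 s=27.7 x=-49.2 | 231 74 s=28.7 x=-49.2 | 232 74 s=29.7 x=-49.2 | 233 74 s=30.7 x=-49.2 | 234 86 s=31.7 x=-49.2 | 235 124 s=32.8 x=-49.2 | 236 169 s=33.8 x=-49.2 | 237 191 s=34.8 x=-49.2 | 238 197 s=35.8 x=-49.2 | 239 197 s=36.8 x=-49.2 | 240 198 s=37.8 x=-49.2 | 241 197 s=38.8 x=-49.2 | 242 196 s=39.8 x=-49.2 | 243 192 s=40.8 x=-49.2 | 244 174 s=41.8 x=-49.2 | 245 148 s=42.9 x=-49.2 | 246 133 s=43.9 x=-49.2 | 247 136 s=44.9 x=-49.2 | 248 142 s=45.9 x=-49.2 | 249 147 s=46.9 x=-49.2 | 250 148 s=47.9 x=-49.2 | 251 149 s=48.9 x=-49.2 | 252 152 s=49.9 x=-49.2 | 253 165 s=50.9 x=-49.2 | 254 184 s=51.9 x=-49.1 | 255 196 s=53.0 x=-49.1 | 256 199 s=54.0 x=-49.1 | 257 199 s=55.0 x=-49.1 | 258 199 s=56.0 x=-49.1 | 259 198 s=57.0 x=-49.1 | 260 198 s=58.0 x=-49.1 | 261 198 s=59.0 x=-49.1 | 262 198 s=60.0 x=-49.1 | 263 198 s=61.0 x=-49.1 | 264 198 s=62.0 x=-49.1 | 265 198 s=63.1 x=-49.1 | 266 199 s=64.1 x=-49.1 | 267 198 s=65.1 x=-49.1 | 268 198 s=66.1 x=-49.1 | 269 198 s=
[... 2888 characters left out ...]
48.9 | 382 200 s=181.3 x=-48.9 | 383 200 s=182.3 x=-48.9 | 384 200 s=183.3 x=-48.9 | 385 200 s=184.3 x=-48.9 | 386 200 s=185.4 x=-48.9 | 387 200 s=186.4 x=-48.9 | 388 200 s=187.4 x=-48.9 | 389 200 s=188.4 x=-48.9 | 390 201 s=189.4 x=-48.9 | 391 200 s=190.4 x=-48.9 | 392 200 s=191.4 x=-48.9 | 393 200 s=192.4 x=-48.9 | 394 200 s=193.4 x=-48.9 | 395 200 s=194.5 x=-48.9 | 396 196 s=195.5 x=-48.9 | 397 178 s=196.5 x=-48.9 | 398 147 s=197.5 x=-48.9 | 399 122 s=198.5 x=-48.9 | 400 115 s=199.5 x=-48.9 | 401 114 s=200.5 x=-48.9 | 402 114 s=201.5 x=-48.9 | 403 109 s=202.5 x=-48.9 | 404 96 s=203.6 x=-48.9 | 
green 286.79824561403507 207 224 85.09211873638101
tcp rel -44.58685716310353 82.88480654249769
```

arm_command --rows '[[[0.0595,-0.1105,0],0],[[0.0595,-0.1105,0],0],[[0.0595,-0.1105,0],0],[[0,0,0.16],0],[[0,0,0],0]]'

```text
t: 3.5
eef_pos: [482.7, 44.3, 171.7]
tcp_rot: [-3.141, 0.006, 0.155]
ft_force: [-0.6, -0.4, 0.5]
opening: 0.4
grip_force: 0.0
```

arm_command --rows '[[[0.005,0,0.12],0],[[0,0,0.12],0],[[0,0,0.07],0],[[0,0,0],0],[[0,0,0],0]]'

```text
t: 4.0
eef_pos: [486.2, 44.0, 98.2]
tcp_rot: [3.141, -0.0, 0.154]
ft_force: [0.1, -0.5, 0.5]
opening: 0.401
grip_force: 0.0
```

```bash
python3 - <<'E'
from h import *
s=state();print({k:s[k].round(4) for k in ["eef_pos","tcp_rot","ft_force"]})
a=np.radians(9.07);ex=np.array([np.cos(a),np.sin(a)]);ed=np.array([np.sin(a),-np.cos(a)]);b=np.array([484,43.7])
print((s["eef_pos"][:2]-b)@ex,(s["eef_pos"][:2]-b)@ed)
p,d=viewer.read_camera("wrist");cv2.imwrite("pics/w2.png",p[:,:,::-1])
E
```

```text
{'eef_pos': array([486.1833,  44.0107,  98.1802]), 'tcp_rot': array([ 3.1414e+00, -3.0000e-04,  1.5430e-01]), 'ft_force': array([ 0.0547, -0.4837,  0.4651])}
2.204981992636094 0.03739836386527033
```

View pics/w2.png

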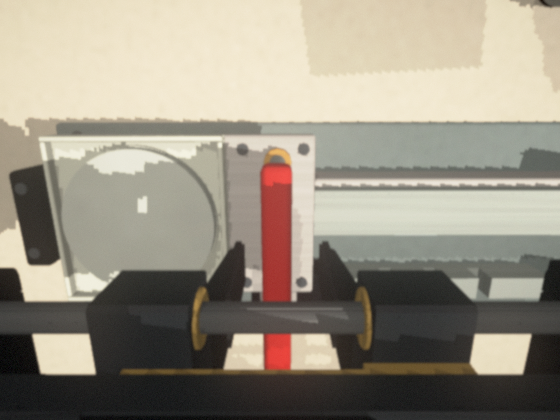

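The crossbar (column 277) sits between the fingertips (244 and 321), about 2 mm to the home side of their middle. I'm shifting a little and closing in stages.

arm_command --rows '[[[-0.006,-0.006,0.024],0],[[0,0,0],0],[[0,0,0],0],[[0,0,0],0],[[0,0,0],0]]' --claw 0.21

```text
t: 4.55
eef_pos: [484.1, 46.2, 91.3]
tcp_rot: [3.141, -0.0, 0.156]
ft_force: [0.1, 0.7, 0.2]
opening: 0.209
grip_force: 0.0
```

arm_command --rows '[[[0,0,0],0],[[0,0,0],0],[[0,0,0],0],[[0,0,0],0],[[0,0,0],0]]' --claw 0.175

```text
t: 5.05
eef_pos: [484.0, 46.2, 91.1]
tcp_rot: [3.141, -0.0, 0.156]
ft_force: [0.5, 0.1, -0.2]
opening: 0.171
grip_force: 0.0
```

arm_command --rows '[[[0,0,0],0],[[0,0,0],0],[[0,0,0],0],[[0,0,0],0],[[0,0,0],0]]' --claw 0.155

```text
t: 5.55
eef_pos: [484.0, 46.2, 91.1]
tcp_rot: [3.142, -0.0, 0.156]
ft_force: [0.4, -0.1, 0.4]
opening: 0.154
grip_force: 0.0
```

Still no side load, so I'm closing fully.

arm_command --rows '[[[0,0,0],0],[[0,0,0],0],[[0,0,0],0],[[0,0,0],0],[[0,0,0],0]]' --claw 0.1

```text
t: 6.05
eef_pos: [484.0, 46.1, 91.1]
tcp_rot: [3.141, 0.0, 0.156]
ft_force: [0.6, -1.4, -0.4]
opening: 0.144
grip_force: 30.0
```

arm_command --rows '[[[0,0,-0.02],0],[[0,0,-0.02],0],[[0,0,-0.018],0],[[0,0,0],0],[[0,0,0],0]]'

```text
t: 6.55
eef_pos: [484.0, 46.1, 105.7]
tcp_rot: [3.141, -0.0, 0.156]
ft_force: [2.0, -1.8, -8.2]
opening: 0.146
grip_force: 30.0
```

arm_command --rows '[[[0,0.02,0],0],[[0,0.04,0],0],[[0,0.04,0],0],[[0,0.04,0],0],[[0,0.04,0],0]]'

```text
t: 7.05
eef_pos: [491.1, 0.7, 105.5]
tcp_rot: [-3.142, 0.0, 0.155]
ft_force: [2.3, 1.6, -8.8]
opening: 0.147
grip_force: 30.0
```

arm_command --rows '[[[0,0.04,0],0],[[0,0.04,0],0],[[0,0.035,0],0],[[0,0.017,0],0],[[0,0,0],0]]'

```text
t: 7.55
eef_pos: [496.2, -31.7, 105.6]
tcp_rot: [3.141, -0.0, 0.155]
ft_force: [1.4, -1.5, -8.2]
opening: 0.147
grip_force: 30.0
```

arm_command --rows '[[[0,0,0],0],[[0,0,0],0],[[0,0,0],0],[[0,0,0],0],[[0,0,0],0]]' --claw 0.18

```text
t: 8.05
eef_pos: [496.2, -30.8, 105.8]
tcp_rot: [3.141, -0.0, 0.156]
ft_force: [0.2, -0.0, 0.2]
opening: 0.178
grip_force: 0.0
```

```bash
python3 - <<'E'
from h import *
s=state();print(s["eef_pos"])
for c in ["side","wrist"]:
    p,d=viewer.read_camera(c);cv2.imwrite(f"pics/{c}3.png",p[:,:,::-1])
    vs,us=np.mgrid[0:420,0:560];W=world(c,us.ravel(),vs.ravel(),d).reshape(420,560,3)
    red=(colour(p,(0,130,60),(10,255,255))|colour(p,(170,130,60),(180,255,255)))&(W[...,2]>95)&(W[...,2]<140)&(W[...,1]>-80)&(W[...,1]<80)
    P=W[red];print(c,len(P),np.median(P,0),np.percentile(P[:,2],[50,75,90,95]))
    print([(r["position"].round(1) if hasattr(r["position"],"round") else r["position"],r["confidence"]) for r in models.mark_of(c,"bar_grip")])
E
```

```text
[496.16490125 -30.77024117 105.7731025 ]
side 347 [482.56591068 -36.06991094 121.84450163] [121.84450163 123.83489239 124.9208219  125.50290912]
[([501.5, -31.1, 114.5], 0.87)]
wrist 4915 [511.48854277 -29.40373534 124.7332155 ] [124.7332155  125.19489146 125.56366281 125.79210737]
[([497.5, -34.5, 111.6], 0.9)]
```

The bar's top is at 125 mm, against 117 mm when down, so the tooth rests on a land as intended. I'm lowering the fingers and feeling forward lightly.

arm_command --rows '[[[0,0,0.016],0],[[0,0,0.014],0],[[0,0.004,0],0],[[0,0.004,0],0],[[0,0,0],0]]'

```text
t: 8.75
eef_pos: [496.5, -33.0, 98.1]
tcp_rot: [3.141, -0.0, 0.156]
ft_force: [0.0, 0.4, 0.0]
opening: 0.181
grip_force: 0.0
```

arm_command --rows '[[[0,0.003,0],0],[[0,0.003,0],0],[[0,0,0],0],[[0,0,0],0],[[0,0,0],0]]'

```text
t: 9.25
eef_pos: [496.6, -34.3, 98.1]
tcp_rot: [-3.142, 0.0, 0.156]
ft_force: [0.2, 2.1, -1.0]
opening: 0.183
grip_force: 1.0
```

arm_command --rows '[[[0,0.002,0],0],[[0,0,0],0],[[0,0.002,0],0],[[0,0,0],0],[[0,0,0],0]]'

```text
t: 9.75
eef_pos: [496.8, -35.4, 98.2]
tcp_rot: [3.141, -0.0, 0.156]
ft_force: [-0.0, 1.1, -0.4]
opening: 0.179
grip_force: 0.7
```

```bash
cat > bar.py <<'E'
from h import *
s=state();print(s["t"],s["eef_pos"].round(1),s["ft_force"].round(1))
c="wrist";p,d=viewer.read_camera(c)
vs,us=np.mgrid[0:420,0:560];W=world(c,us.ravel(),vs.ravel(),d).reshape(420,560,3)
red=(colour(p,(0,130,60),(10,255,255))|colour(p,(170,130,60),(180,255,255)))&(W[...,2]>95)&(W[...,2]<140)&(W[...,1]>-130)&(W[...,1]<80)
P=W[red];T=P[P[:,2]>np.percentile(P[:,2],70)-2];print(len(P),np.percentile(P[:,2],[50,75,90,95]).round(1),cv2.minAreaRect(P[:,:2].astype(np.float32)))
cv2.imwrite("pics/wl.png",p[:,:,::-1])
E
python3 bar.py
```

```text
9.75 [496.8 -35.4  98.2] [-0.   1.1 -0.4]
4934 [117.1 117.5 117.9 118.2] ((497.5923156738281, -32.99140167236328), (105.39434814453125, 13.90854549407959), 8.854890823364258)
```

The bar's top is back at 117 mm, so the tooth has dropped into the notch. Now I'm loading it gently.

arm_command --rows '[[[0,0.002,0],0],[[0,0,0],0],[[0,0.002,0],0],[[0,0,0],0],[[0,0,0],0]]'

```text
t: 10.3
eef_pos: [497.0, -36.4, 98.1]
tcp_rot: [3.141, -0.0, 0.156]
ft_force: [-0.9, 0.6, 0.2]
opening: 0.179
grip_force: 0.7
```

arm_command --rows '[[[0,0.002,0],0],[[0,0,0],0],[[0,0.002,0],0],[[0,0,0],0],[[0,0,0],0]]'

```text
t: 10.8
eef_pos: [497.1, -37.4, 98.1]
tcp_rot: [3.141, -0.0, 0.156]
ft_force: [-1.0, 1.6, -0.3]
opening: 0.179
grip_force: 0.7
```

arm_command --rows '[[[0,0.002,0],0],[[0,0,0],0],[[0,0.002,0],0],[[0,0,0],0],[[0,0,0],0]]'

```text
t: 11.3
eef_pos: [497.2, -37.9, 98.1]
tcp_rot: [-3.141, 0.0, 0.156]
ft_force: [-1.0, 6.2, -0.2]
opening: 0.18
grip_force: 3.3
```

arm_command --rows '[[[0,0.002,0],0],[[0,0,0],0],[[0,0,0],0],[[0,0,0],0],[[0,0,0],0]]'

```text
t: 11.8
eef_pos: [497.2, -38.0, 98.1]
tcp_rot: [-3.14, 0.0, 0.156]
ft_force: [-0.9, 10.3, 0.5]
opening: 0.178
grip_force: 5.1
```

10.3 N, and the carriage holds. I'll keep the load on briefly, check the height, then relax.

arm_command --rows '[[[0,0,0],0],[[0,0,0],0],[[0,0,0],0],[[0,0,0],0],[[0,0,0],0]]'

```text
t: 12.3
eef_pos: [497.2, -38.0, 98.1]
tcp_rot: [-3.14, 0.0, 0.155]
ft_force: [-0.7, 10.8, 1.0]
opening: 0.177
grip_force: 5.1
```

```bash
python3 bar.py
```

```text
12.3 [497.2 -38.   98.1] [-0.7 10.8  1. ]
4958 [117.1 117.6 118.  118.2] ((497.763671875, -35.0745849609375), (105.82588195800781, 14.537358283996582), 9.06094741821289)
```

arm_command --rows '[[[0,-0.004,0],0],[[0,-0.004,0],0],[[0,-0.004,0],0],[[0,0,0],0],[[0,0,0],0]]'

```text
t: 12.85
eef_pos: [497.0, -36.0, 98.2]
tcp_rot: [3.141, -0.0, 0.156]
ft_force: [-0.2, 0.4, 0.1]
opening: 0.18
grip_force: 0.0
```

Unloaded. Opening and retreating straight up.

arm_command --rows '[[[0,0,0],0],[[0,0,0],0],[[0,0,0],0],[[0,0,0],0],[[0,0,-0.04],0]]' --claw 0.4

```text
t: 13.35
eef_pos: [496.3, -35.8, 107.6]
tcp_rot: [-3.141, 0.002, 0.156]
ft_force: [0.3, -0.1, -0.3]
opening: 0.396
grip_force: 0.0
```

arm_command --rows '[[[0,0,-0.12],0],[[0,0,-0.15],0],[[0,0,-0.1],0],[[0,0,0],0],[[0,0,0],0]]'

```text
t: 13.85
eef_pos: [496.8, -35.8, 201.2]
tcp_rot: [3.141, -0.001, 0.156]
ft_force: [0.2, 0.6, 0.5]
opening: 0.399
grip_force: 0.0
```

```bash
python3 bar.py; python3 - <<'E'
from h import *
p,_=viewer.read_camera("side");cv2.imwrite("pics/side9.png",cv2.resize(p[120:360,150:400,::-1],None,fx=2.4,fy=2.4))
for l in ["dish","nest"]: print(l,models.mark_of("side",l)[:2])
E
```

```text
13.85 [496.8 -35.8 201.2] [0.2 0.6 0.5]
2311 [116.3 116.8 117.2 117.5] ((497.185546875, -35.758056640625), (106.42989349365234, 12.587708473205566), 9.143099784851074)
dish [{'position': [497.3, 47.7, 66.0], 'confidence': 0.89}, {'position': [462.5, -324.2, 0.5], 'confidence': 0.72}]
nest [{'position': [496.0, 45.4, 57.3], 'confidence': 0.64}]
```

View pics/wl.png

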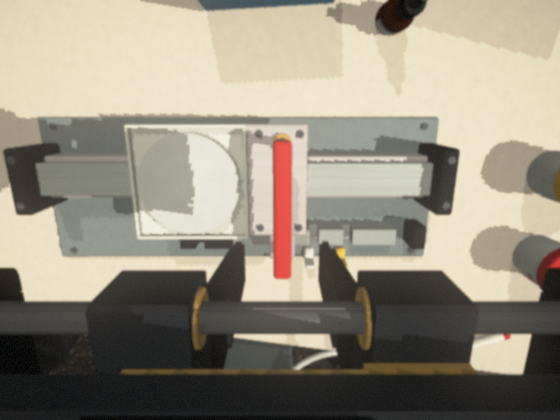

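View pics/side9.png

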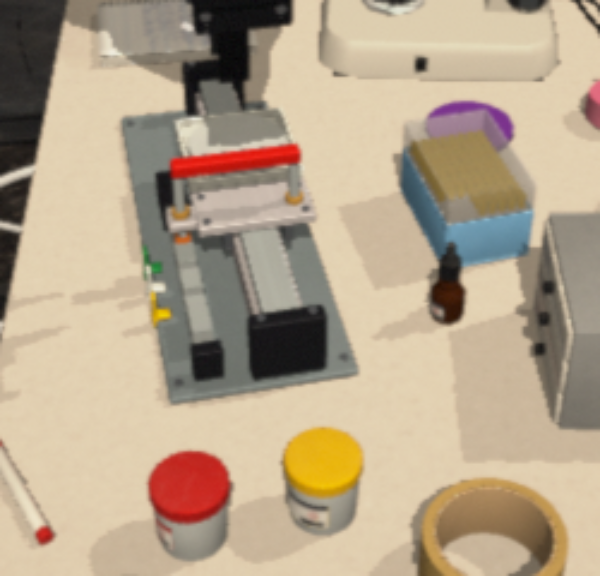

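The wrist view shows the crossbar at (283,210) above the green clip, with two notches still ahead, and the dish flat in its nest at (188,183). The side crop shows the orange tooth sunk into the strip at (182,238), level with the green clip at (150,258), and the cups and bottle where they were. The measured travel is 80.5 mm, and the notch was measured at 81 mm.

```bash
python3 -c "
from cell import env;print(env.job_done())"
```

```text
the job is handed in; nothing more can be done
None
```

I handed the job in at about 14 s: the carriage is caught in the second notch, the one nearest the green clip; it held a pull of about 10.5 N with the bar down, the dish is flat in its nest, and the cups and bottle look untouched (no verdict came back).

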